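# Unclamp the smear carriers and hang them on the drying rack

## Task

Raise the clamp bar well up, slide every slide carrier out of its lane from beneath it, and hang each one on its own pair of pegs on the drying rack, both holes over the pegs and the plate lying flat down on the rails. When all of them are hung, lower the clamp bar fully down again; leave the other things on the bench where they are.

Things in the scene. Friction and masses are not known exactly. Their poses are not given: they have to be found in the camera images.
- clamp: White clamp bed fixed to the bench, 280 x 330 x 8 mm, x from -150 to +130 mm. Origin on the bench surface, z up, -x is the open front near the robot, +x the hinge end. Its floor is at z = 8 mm; in front of x = 0 it is flat and free. Four lanes along x, centred at y = -117, -39, +39, +117 mm, hold the carriers lengthwise, each carrier's origin at first near x = 0, just before a rear stop.
- lanes (a point): Middle of the lanes (x = y = 0, z = 8 mm of the clamp; same axes). Lanes are 70 mm wide between guide walls from x = 0 to +75 mm, tops 9 mm above the floor. From x = +40 mm on, lips (9 to 13 mm above the floor) overhang each lane edge by 5 mm: a carrier can be lifted only after sliding it at least 30 mm, better 45 mm, to -x.
- clampbar (a joint): Angle of the steel clamp bar, rad: 0 = down over the carriers, 1.25 = fully raised (up and back). One bar across all lanes, over x = +24 to +36 mm of the clamp when down, where it stops the carriers' rear ribs. Stiff hinge: it stays at any angle; about 10 N at the handle moves it.
- bar_hinge (a point): On the clamp bar's hinge axis, which runs along the clamp's y at x = +110, z = +24 mm of clamp. Fixed.
- bar_grip (a point): Middle of the red round handle rod of the clamp bar, 12 mm thick, 52 mm free between its supports, along the clamp's y. With the bar down it is at x = +62, z = +60 mm of the clamp; it moves on a 60 mm arc about the hinge. It can be pinched from above, fingers closing along the clamp's x; beneath its middle 30 mm are free.
- rack: Drying rack fixed to the bench: white drip tray 170 (x) x 320 (y) mm, two blue rails along y with four pairs of upright steel pegs, 9 mm thick, 22 mm high, the upper 8 mm tapering to 3 mm. Origin on the bench surface in the middle, z up. Rail tops at 18 mm, peg tips at 40 mm. The pegs of a pair are at x = -55 and +55 mm.
- station0 (a point): Place 0 on the rack: midway between the two pegs of a pair, at the height of the rail tops (18 mm), at y = -117 mm of rack; its axes are the rack's. A hung carrier's origin comes here, its length along the rack's x.
- station1 (a point): Place 1 on the rack: midway between the two pegs of a pair, at the height of the rail tops (18 mm), at y = -39 mm of rack; its axes are the rack's. A hung carrier's origin comes here, its length along the rack's x.
- station2 (a point): Place 2 on the rack: midway between the two pegs of a pair, at the height of the rail tops (18 mm), at y = 39 mm of rack; its axes are the rack's. A hung carrier's origin comes here, its length along the rack's x.
- station3 (a point): Place 3 on the rack: midway between the two pegs of a pair, at the height of the rail tops (18 mm), at y = 117 mm of rack; its axes are the rack's. A hung carrier's origin comes here, its length along the rack's x.
- carrier_a: Slide carrier: aluminium plate 132 (x) x 66 (y) x 6 mm, two 12 mm holes at x = -55 and +55, y = 0, two glass slides, two red end ribs (8 mm above the plate) at x = -42 and +42, and in the middle a red upright grip fin 24 (x) x 10 (y) mm, top at z = 56 mm. Origin: centre of the underside, z up. Same either way round. 0.16 to 0.26 kg. May be absent (None).
- carrier_b: Slide carrier: aluminium plate 132 (x) x 66 (y) x 6 mm, two 12 mm holes at x = -55 and +55, y = 0, two glass slides, two green end ribs (8 mm above the plate) at x = -42 and +42, and in the middle a green upright grip fin 24 (x) x 10 (y) mm, top at z = 56 mm. Origin: centre of the underside, z up. Same either way round. 0.16 to 0.26 kg. May be absent (None).
- carrier_c: Slide carrier: aluminium plate 132 (x) x 66 (y) x 6 mm, two 12 mm holes at x = -55 and +55, y = 0, two glass slides, two yellow end ribs (8 mm above the plate) at x = -42 and +42, and in the middle a yellow upright grip fin 24 (x) x 10 (y) mm, top at z = 56 mm. Origin: centre of the underside, z up. Same either way round. 0.16 to 0.26 kg. May be absent (None).
- carrier_d: Slide carrier: aluminium plate 132 (x) x 66 (y) x 6 mm, two 12 mm holes at x = -55 and +55, y = 0, two glass slides, two blue end ribs (8 mm above the plate) at x = -42 and +42, and in the middle a blue upright grip fin 24 (x) x 10 (y) mm, top at z = 56 mm. Origin: centre of the underside, z up. Same either way round. 0.16 to 0.26 kg. May be absent (None).
- tube_rack: Bystander, to be left where it stands: white rack of purple-capped tubes, 60 x 150 mm, 90 mm high. Origin at the centre of its underside.
- reagent: Bystander, to be left where it stands: white reagent bottle with a blue cap, 60 mm across, 130 mm high. Origin at the centre of its underside.
- oil_jar: Bystander, to be left where it stands: amber jar with a black lid, 60 mm across, 75 mm high. Origin at the centre of its underside.
- slide_box: Bystander, to be left where it stands: blue slide box, 85 x 30 mm, 90 mm high. Origin at the centre of its underside.
- beaker: Bystander, to be left where it stands: glass beaker, 64 mm across, 80 mm high. Origin at the centre of its underside.
Mind the look-alikes: they are no part of the job. What is shaped like the carrier_b but orange or turquoise is not meant. What is shaped like the carrier_a but orange is not meant.

How it is judged:
By the outcome, as a careful person would: the job done as asked, in the order asked, and still so for the second after the job is handed in, with the robot touching nothing.
Of carrier_a, carrier_b, carrier_c, carrier_d only 3 to 4 are there at a start; the rules pass over those that are not, and their reading is None.
At some moment in a run one of carrier_a, carrier_b, carrier_c, carrier_d may be knocked a few centimetres aside while the robot is not near it.
Once in a run the grip may slacken for a moment while it holds something.
It also fails if it takes over 210 s, if anything falls off the work surface, if the arm or the gripper's body presses on something with over 40 N, if the wrist force passes 120 N, or if a joint passes its speed limit or range.

## Robot

A 6-joint arm with a two-finger parallel gripper is mounted at the origin on the work surface. World frame = base frame: x ahead of the robot, y to its left, z up, the work surface at z = 0. Lengths are in m, angles in rad, forces in N, time in s.
With the tool pointing down it reaches from about 0.375 to 0.825 m from the base axis. Payload 5.5 kg.
Tool frame: the origin (TCP) lies at the very end of the fingers, on their centre line; the grasp point (between the pads) lies 19 mm behind it (arm.grasp_offset is the distance from the TCP to the grasp point, in m); z points along the fingers, y is the line along which they close (so a half turn about z gives the same grasp; the last joint's range is limited). The gripper opens to 85 mm and grips with 20 to 120 N. Pads are 22 mm wide; open, the fingers measure 114 mm over their backs; the gripper's body (76 mm by 85 mm) begins 54 mm behind the grasp point. The pads swing forward as they close: fully open they stand 13 mm farther back than shut.
Start: joints at [0, 0.314, -0.047, 1.21, 0, 1.571], TCP at [0.6, -0, 0.206] pointing down, gripper open.
Joint ranges: [-2.67, 2.67], [-0.69, 1.73], [-1.03, 1.25], [-2.08, 2.16], [-1.42, 1.45], [-3.14, 3.14]. Speed limits (rad/s): [2.39, 2.39, 3.01, 3.14, 3.14, 3.14].

## Interface

Orientations are given as a unit quaternion [x, y, z, w].
In Python, from cell import arm gives the robot as it stands. The module is installed in compiled form; this text tells all that it offers.
- The arm moves only by the tool servo_tool, never from a script. Its argument "deltas" is a list of rows, each a list of 6 numbers: the shift along the tool's x, y, z in mm, then the turn, a rotation vector about the tool's x, y, z in degrees. A call has 1 to 10 rows; each row is the pose to reach, as a shift and turn from the pose commanded when the call began, along the tool's axes at that moment; what a row does not reach only later rows make up. A row lasts 1/8 s, in which the tool goes at most 62.5 mm and 10.7 degrees, less where a joint would pass 70% of its speed; a pose out of reach is approached as far as the arm can. A call with a gripper value outside its range is refused whole. "gripper" is the finger opening in mm, from 0 to 85.4, set as the call begins (left out, the last holds). The fingers move at their own pace and stop on an object; "squeeze" is the grip in N (left out, the last holds). Time passes only in rows, so rows that repeat a pose let the fingers close. It gives the time, the measured TCP pose, the force, the opening and the grip force at its end, in the units of the state.
- arm.read_state(): the state, without advancing time (a new reading comes with each control period).
- arm.snapshot(name): name is "scene" or "side" or "wrist"; returns the picture (400x640x3 uint8, red, green, blue); there is no depth.
- arm.camera_params(name): a dict with "mtx" (3x3 intrinsics, pixels), "rvec" (rotation vector, rad) and "tvec" (3), from world to camera coordinates, as OpenCV has them. Camera axes: x right, y down, z forward; pixel columns grow to the right and rows downward; lengths in m; the calibration is good to about 2 mm. The wrist camera is an equidistant fisheye: a pixel r from the principal point sees the ray r / f radians off the axis. A picture is of the moment at which its call begins: read the wrist's pose just before it. camera_params takes no time and is no camera call; for the wrist camera it gives the pose at the moment of the call.
- arm.finish_job(): hands the job in; it is judged then, once.
The state is a dict: "time": time; "joints": joint angles; "joint_vel": joint speeds; "joint_efforts": joint torques, N m; "tool_pos": TCP position; "tcp_rot": TCP orientation; "wrist_force": force on the tool from outside, world axes, zero at the start; "torque": the same for the moment, N m; "opening": finger opening in m; "finger_force": force on a finger pad.
Only numpy, scipy, OpenCV 4.12 (cv2) and the standard library are available. Lean on these libraries where they do the work, as an engineer would, in place of code of your own. Each camera call takes 0.05 s, during which the arm holds its last target. There are 200 camera calls.

## Working session

There is one attempt and no reset: what is moved stays moved. The work goes in short steps, Python scripts to look and compute and a tool call to move; the robot and the scene stay as the last step left them, time stands still between calls to the robot, and variables do not carry over. Pictures are saved under pics/ and viewed, at most 14 in all, crops included, and the job is handed in when it is done.

Besides the shell and the picture viewer there is one more tool, called after "Call:" by a JSON object that holds its "fn" and its "kwargs", one argument or row to a line. servo_tool: Moves the arm, as the interface text tells. Its arguments: {"type":"object","properties":{"deltas":{"type":"array"},"gripper":{"type":"number"},"squeeze":{"type":"number"}},"required":["deltas"]}

```bash
mkdir -p pics; cat > h.py <<'E'
import numpy as np, cv2
from cell import arm
from scipy.spatial.transform import Rotation as R
def snap(n,f):
    p=arm.camera_params(n); im=arm.snapshot(n); cv2.imwrite('pics/'+f,im[:,:,::-1]); return im,p
def ray(p,uv,fish=False):
    K=np.array(p['mtx']);Rm=cv2.Rodrigues(np.array(p['rvec'],float))[0];t=np.array(p['tvec'],float).ravel()
    x=(uv[0]-K[0,2])/K[0,0];y=(uv[1]-K[1,2])/K[1,1]
    if fish:
        r=np.hypot(x,y)+1e-12;d=np.array([x/r*np.sin(r),y/r*np.sin(r),np.cos(r)])
    else: d=np.array([x,y,1.])
    return -Rm.T@t, Rm.T@d
def onz(p,uv,z,fish=False):
    o,d=ray(p,uv,fish); return o+d*(z-o[2])/d[2]
def proj(p,X):
    return cv2.projectPoints(np.array([X],float),np.array(p['rvec'],float),np.array(p['tvec'],float),np.array(p['mtx']),None)[0].ravel()
E
python3 - <<'E'
from h import *
for n in('scene','side','wrist'):
    im,p=snap(n,n+'0.png'); print(n,p)
print(arm.read_state())
E
```

```text
scene {'mtx': array([[469.23451669,   0.        , 309.23717531],
       [  0.        , 469.23451669, 201.59666823],
       [  0.        ,   0.        ,   1.        ]]), 'rvec': array([ 2.06273549,  1.02090813, -0.49059562]), 'tvec': array([-0.30713912, -0.20207079,  1.86032629])}
side {'mtx': array([[520.23232189,   0.        , 313.72724103],
       [  0.        , 520.23232189, 199.02365871],
       [  0.        ,   0.        ,   1.        ]]), 'rvec': array([ 2.3215013 , -0.05819064,  0.0059919 ]), 'tvec': array([-0.50785937,  0.07126113,  2.06938263])}
wrist {'mtx': array([[309.70691629,   0.        , 321.38081415],
       [  0.        , 309.70691629, 197.12243525],
       [  0.        ,   0.        ,   1.        ]]), 'rvec': array([-2.80763442e+00,  5.84063057e-05,  2.84072280e-03]), 'tvec': array([-0.5982161 , -0.04170929,  0.38033513])}
{'time': 0.15, 'joints': array([ 4.58486077e-07,  3.14059826e-01, -4.78257810e-02,  1.21021234e+00,
        1.88055892e-05,  1.57081412e+00]), 'joint_vel': array([-0.00181709,  0.00031256,  0.00300993, -0.00084691, -0.00106868,
        0.00028292]), 'joint_efforts': array([-1.47968080e-04, -5.40045226e+01,  3.40059292e+01,  1.33731824e-02,
        2.28346818e-05,  3.50972789e-05]), 'tool_pos': array([5.99530116e-01, 6.96590486e-06, 2.05745263e-01]), 'tcp_rot': array([ 7.07112765e-01,  7.07100498e-01, -4.53547877e-04, -4.66837034e-04]), 'wrist_force': array([-0.3064412 , -0.60641681,  1.07489539]), 'torque': array([-0.00646887, -0.05585149,  0.02781948]), 'finger_force': 0.0, 'opening': 0.08507055753011955}
```

View pics/scene0.png

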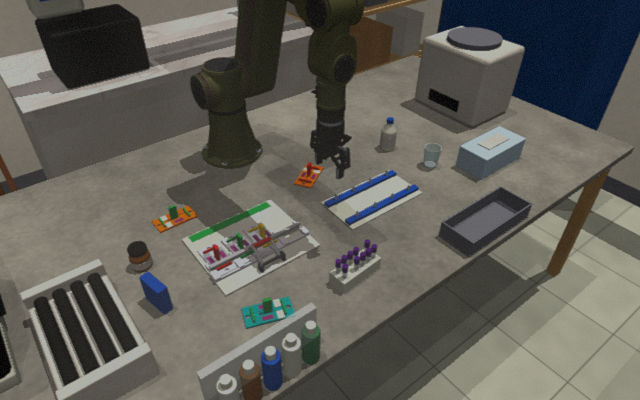

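View pics/side0.png

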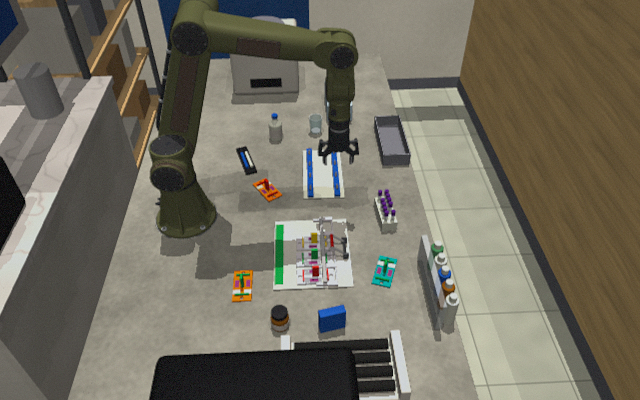

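View pics/wrist0.png

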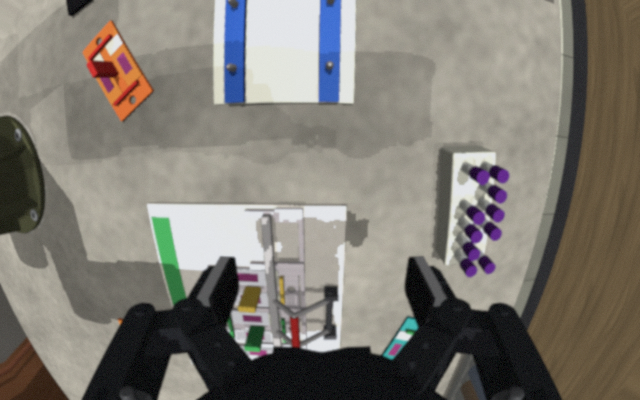

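```bash
python3 - <<'E'
import cv2,numpy as np
s=cv2.imread('pics/side0.png')
a=cv2.resize(s[205:305,260:370],None,fx=5,fy=5,interpolation=cv2.INTER_CUBIC)
b=cv2.resize(s[140:210,228:298],None,fx=3.5,fy=3.5,interpolation=cv2.INTER_CUBIC)
c=np.zeros((500,800,3),np.uint8);c[:500,:550]=a;c[:245,555:800]=b
cv2.imwrite('pics/crop0.png',c)
E
```

```text
(no output)
```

View pics/crop0.png

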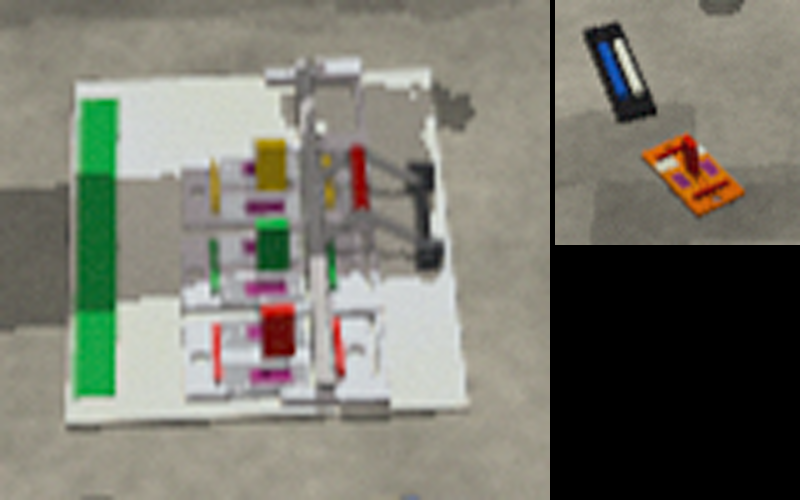

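```bash
python3 - <<'E'
from h import *
ps=arm.camera_params('side');pw=arm.camera_params('wrist')
f=lambda a:np.round(a*1000,1)
for c in [(77,82),(430,70),(467,408),(66,428)]:
    print('bed side',f(onz(ps,(260+c[0]/5-.4,205+c[1]/5-.4),.008)))
for c in [(149,205),(346,206)]: print('bed wrist',f(onz(pw,c,.008,True)))
w=cv2.imread('pics/wrist0.png');s=cv2.imread('pics/side0.png')
for n,im,p,fi in(('w',w,pw,True),('s',s,ps,False)):
    h=cv2.cvtColor(im,cv2.COLOR_BGR2HSV)
    m=cv2.inRange(h,(105,150,60),(125,255,255))
    cs,_=cv2.findContours(m,cv2.RETR_EXTERNAL,cv2.CHAIN_APPROX_NONE)
    for c in cs:
        if cv2.contourArea(c)>80:
            r=cv2.boxPoints(cv2.minAreaRect(c)); print(n,cv2.contourArea(c),[f(onz(p,q,.018,fi))[:2].tolist() for q in r],r.round().tolist())
# peg tips in wrist
for c in [(233,66),(329,66),(234,3),(330,3)]: print('peg',f(onz(pw,c,.036,True)))
# fins tops side
hs=cv2.cvtColor(s,cv2.COLOR_BGR2HSV)
for n,lo,hi in(('y',(20,150,80),(32,255,255)),('g',(45,120,60),(75,255,255)),('r',(0,150,80),(6,255,255))):
    m=cv2.inRange(hs,lo,hi); k=cv2.connectedComponentsWithStats(m)
    for st,ce in zip(k[2],k[3]):
        if st[4]>12 and 285<ce[0]<345 and 205<ce[1]<300: print(n,st,f(onz(ps,(st[0]+st[2]/2,st[1]+1),.064)))
E
```

```text
bed side [354.6 -51.1   8. ]
bed side [631.2 -53.9   8. ]
bed side [ 627.5 -383.2    8. ]
bed side [ 350.5 -385.1    8. ]
bed wrist [355.9 -53.    8. ]
bed wrist [629.3 -53.1   8. ]
w 1719.5 [[595.6, 77.9], [597.8, 195.9], [618.6, 195.7], [616.6, 77.6]] [[319.0, 100.0], [321.0, -0.0], [339.0, 0.0], [338.0, 100.0]]
w 1584.0 [[485.6, 80.4], [488.0, 203.5], [510.6, 200.4], [508.4, 78.8]] [[224.0, 101.0], [226.0, -0.0], [244.0, 0.0], [243.0, 101.0]]
s 532.5 [[492.1, -485.1], [587.9, -463.3], [597.0, -545.9], [504.4, -566.0]] [[315.0, 311.0], [344.0, 304.0], [349.0, 325.0], [320.0, 332.0]]
s 162.5 [[600.5, 358.9], [622.5, 360.9], [617.9, 73.2], [597.9, 71.6]] [[331.0, 152.0], [336.0, 152.0], [340.0, 195.0], [335.0, 195.0]]
s 174.5 [[493.5, 387.7], [514.3, 387.5], [507.4, 73.5], [488.7, 73.8]] [[307.0, 149.0], [311.0, 149.0], [313.0, 196.0], [308.0, 196.0]]
s 1412.5 [[-60.5, 2105.8], [560.0, 2057.0], [544.3, 1622.8], [-20.8, 1664.8]] [[218.0, 0.0], [308.0, 0.0], [308.0, 28.0], [218.0, 28.0]]
s 331.0 [[-471.3, 2138.1], [-331.7, 2127.1], [-247.4, 1543.2], [-370.4, 1552.2]] [[159.0, 0.0], [179.0, 0.0], [179.0, 38.0], [159.0, 38.0]]
peg [502.5 119.1  36. ]
peg [606.5 115.2  36. ]
peg [503.3 192.2  36. ]
peg [607.6 186.4  36. ]
y [311 233   6  10  53] [ 502.3 -181.6   64. ]
g [311 249   7  10  58] [ 500.6 -259.2   64. ]
r [330 235   4  12  24] [ 567.4 -195.3   64. ]
r [312 266   7  10  56] [ 500.6 -336.9   64. ]
```

```bash
python3 - <<'E'
from h import *
ps=arm.camera_params('side');pw=arm.camera_params('wrist');pc=arm.camera_params('scene')
f=lambda a:np.round(a*1000,1)
w=cv2.imread('pics/wrist0.png');s=cv2.imread('pics/side0.png');sc=cv2.imread('pics/scene0.png')
for n,im,p,fi in(('w',w,pw,True),('s',s,ps,False),('sc',sc,pc,False)):
    h=cv2.cvtColor(im,cv2.COLOR_BGR2HSV)
    m=cv2.inRange(h,(0,150,80),(5,255,255))|cv2.inRange(h,(175,150,80),(180,255,255)); k=cv2.connectedComponentsWithStats(m)
    for st,ce in zip(k[2],k[3]):
        if 12<st[4]<2000:
            q=onz(p,ce,.061,fi); 
            if .4<q[0]<.7 and -.45<q[1]<0: print(n,st,ce,f(q))
o,_=ray(pw,(0,0),True);print('cam',f(o))
E
```

```text
w [291 319   9  28 182] [294.65384615 332.25274725] [ 562.  -217.3   61. ]
s [330 234   4  13  28] [331.35714286 239.75      ] [ 564.  -210.8   61. ]
s [312 266   7  10  61] [315.3442623  270.44262295] [ 499.4 -349.6   61. ]
sc [254 237  17  10  52] [261.96153846 241.42307692] [ 564.6 -216.5   61. ]
sc [204 245  14   8  42] [212.42857143 248.71428571] [ 503.4 -345.8   61. ]
sc [217 261  14   9  35] [223.6 265.2] [ 579.7 -352.    61. ]
cam [599.   85.  371.9]
```

Call:
{"fn": "servo_tool", "kwargs": {
  "deltas": [
    [-50,-9,20,0,0,0],
    [-100,-18,40,0,0,0],
    [-150,-27,60,0,0,0],
    [-200,-36,80,0,0,0],
    [-216,-36,90,0,0,0],
    [-216,-36,90,0,0,0]
  ],
  "gripper": 36
}}

```text
time: 0.9
tool_pos: [0.5634, -0.2163, 0.1155]
tcp_rot: [0.708, 0.707, -0.0, -0.001]
wrist_force: [0.3, 0.1, 0.1]
opening: 0.0359
finger_force: 0.0
```

Call:
{"fn": "servo_tool", "kwargs": {
  "deltas": [
    [0,0,25,0,0,0],
    [0,0,50,0,0,0],
    [0,0,69,0,0,0],
    [0,0,69,0,0,0]
  ]
}}

```text
time: 1.4
tool_pos: [0.5636, -0.2139, 0.0467]
tcp_rot: [0.706, 0.708, -0.0, -0.001]
wrist_force: [-0.1, -0.3, 1.2]
opening: 0.0359
finger_force: 0.0
```

```bash
python3 - <<'E'
from h import *
a,_=snap('wrist','wrist1.png');b,_=snap('side','side1.png')
c=np.zeros((400,800,3),np.uint8);c[:,:480]=a[:,80:560];c[:400,480:]=cv2.resize(b[215:315,270:350],(320,400),interpolation=cv2.INTER_CUBIC)
cv2.imwrite('pics/c1.png',c[:,:,::-1])
print(arm.read_state()['wrist_force'],arm.read_state()['tool_pos'])
E
```

```text
[ 0.34785986 -0.50055966  0.34711076] [ 0.56497512 -0.21499474  0.04845236]
```

View pics/c1.png

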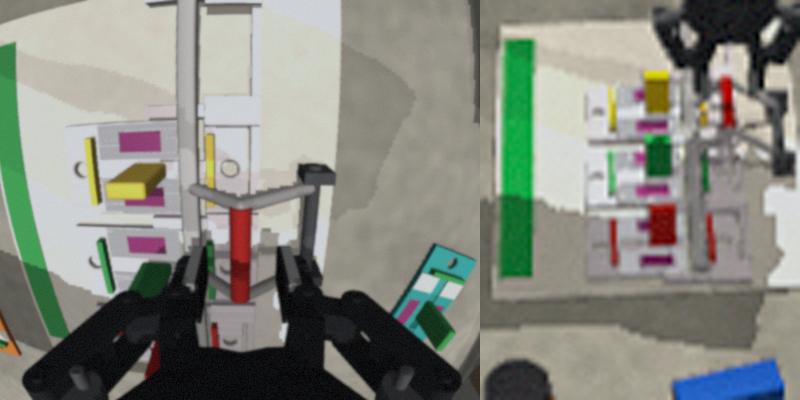

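```bash
python3 - <<'E'
from h import *
pw=arm.camera_params('wrist');ps=arm.camera_params('side')
f=lambda a:np.round(a*1000,1)
for uv in[(80+240,206),(80+240,300)]: print(f(onz(pw,uv,.062,True)))
for uv in[(727,80),(727,125)]: print(f(onz(ps,(270+(uv[0]-480)/4,215+uv[1]/4),.062)))
q=proj(ps,(.564,-.215,.047));print((q[0]-270)*4+480,(q[1]-215)*4)
q=proj(ps,(.564,-.215,.066));print((q[0]-270)*4+480,(q[1]-215)*4)
E
```

```text
[ 563.3 -187.9   62. ]
[ 563.3 -250.    62. ]
[ 566.9 -188.4   62. ]
[ 563.1 -243.2   62. ]
725.6455127210547 112.81626249434453
725.8397568966745 98.67145406574934
```

Call:
{"fn": "servo_tool", "kwargs": {
  "deltas": [
    [0,0,0,0,0,0],
    [0,0,0,0,0,0],
    [0,0,0,0,0,0]
  ],
  "gripper": 0,
  "squeeze": 45
}}

```text
time: 1.88
tool_pos: [0.5642, -0.2161, 0.0479]
tcp_rot: [0.707, 0.707, 0.0, 0.0]
wrist_force: [0.5, -0.2, 1.0]
opening: -0.0
finger_force: 0.0
```

```bash
python3 - <<'E'
from h import *
a,_=snap('wrist','wrist2.png');b,_=snap('scene','scene2.png')
c=np.zeros((400,800,3),np.uint8);c[:,:400]=a[:,120:520];c[:400,400:]=cv2.resize(b[150:270,180:300],(400,400),interpolation=cv2.INTER_CUBIC)
cv2.imwrite('pics/c2.png',c[:,:,::-1])
E
```

```text
(no output)
```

View pics/c2.png

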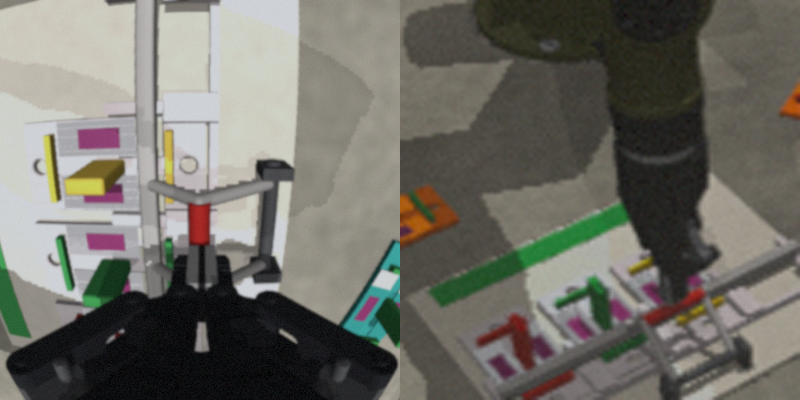

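```bash
python3 - <<'E'
from h import *
from scipy.optimize import least_squares
pw=arm.camera_params('wrist');ps=arm.camera_params('side');pc=arm.camera_params('scene')
print(arm.read_state()['tool_pos'],arm.read_state()['opening'])
for z in(.047,.066,.1):
    q=proj(pc,(.564,-.216,z));print('scene crop',400+(q[0]-180)/.3,(q[1]-150)/.3)
def near(rays):
    A=0;b=0
    for o,d in rays:
        d=d/np.linalg.norm(d);P=np.eye(3)-np.outer(d,d);A=A+P;b=b+P@o
    return np.linalg.solve(A,b)
# far end (y-) of rod / near end in wrist c1 & side c1 & scene
im=cv2.imread('pics/scene0.png');h=cv2.cvtColor(im,cv2.COLOR_BGR2HSV)
print('rod from side+scene', near([ray(ps,(331.36,239.75)),ray(pc,(261.96,241.42))]))
# clamp bed etc: hinge blocks
print(cv2.projectPoints(np.array([[.564,-.188,.06]]),np.array(pc['rvec']),np.array(pc['tvec']),np.array(pc['mtx']),None)[0])
w=cv2.cvtColor(cv2.imread('pics/wrist2.png'),cv2.COLOR_BGR2HSV)
m=cv2.inRange(w,(0,150,80),(6,255,255))[190:260,290:350];ys,xs=np.nonzero(m);print(xs.min()+290,xs.max()+290,ys.min()+190,ys.max()+190)
E
```

```text
[ 0.5640761  -0.21611544  0.04762352] -0.0002920702398827038
scene crop 674.3336322339824 315.5808721253696
scene crop 672.8781850620732 299.990410739106
scene crop 670.2090461198835 271.3991238714484
rod from side+scene [ 0.56436956 -0.21515209  0.06274614]
[[[269.99969237 237.46306096]]]
309 328 204 244
```

```bash
python3 - <<'E'
from h import *
a=cv2.imread('pics/wrist2.png')[:,:,::-1];b,_=snap('side','side2.png');s=cv2.imread('pics/scene2.png')[:,:,::-1]
c=np.zeros((600,800,3),np.uint8);c[:300,:400]=cv2.resize(a[190:290,250:384],(400,300),interpolation=cv2.INTER_CUBIC)
c[:300,400:]=cv2.resize(b[205:265,290:370],(400,300),interpolation=cv2.INTER_CUBIC)
c[300:,:400]=cv2.resize(s[210:270,230:310],(400,300),interpolation=cv2.INTER_CUBIC)
cv2.imwrite('pics/c3.png',c[:,:,::-1])
E
```

```text
(no output)
```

View pics/c3.png

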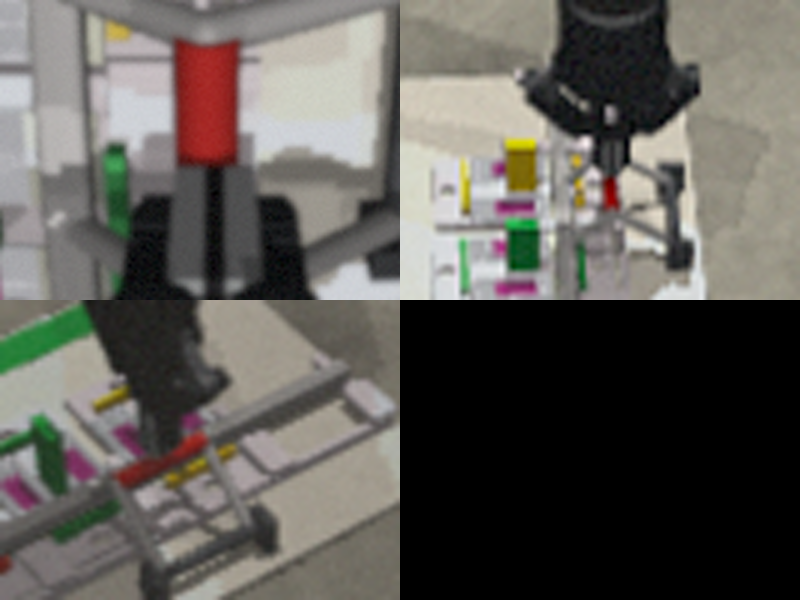

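Call:
{"fn": "servo_tool", "kwargs": {
  "deltas": [
    [0,0,-30,0,0,0],
    [0,0,-60,0,0,0],
    [0,0,-60,0,0,0]
  ]
}}

```text
time: 2.4
tool_pos: [0.566, -0.2168, 0.11]
tcp_rot: [0.707, 0.707, 0.001, 0.002]
wrist_force: [0.1, -0.4, -0.3]
opening: 0.0003
finger_force: 0.0
```

```bash
python3 - <<'E'
from h import *
print(arm.grasp_offset,arm.read_state()['tool_pos'],arm.read_state()['opening'])
b,ps=snap('side','side3.png');s,pc=snap('scene','scene3.png')
t=arm.read_state()['tool_pos']
c=np.zeros((400,800,3),np.uint8)
for im,p,o in((b,ps,0),(s,pc,400)):
    q=proj(p,t);u,v=[int(round(x)) for x in q]
    k=cv2.resize(im[v-40:v+40,u-40:u+40],(400,400),interpolation=cv2.INTER_CUBIC);cv2.circle(k,(int((q[0]-u+40.5)*5),int((q[1]-v+40.5)*5)),4,(255,0,255),1);c[:,o:o+400]=k
cv2.imwrite('pics/c4.png',c[:,:,::-1])
E
```

```text
0.0187 [ 0.5659501  -0.2168488   0.11001429] 0.00029840474590852564
```

View pics/c4.png

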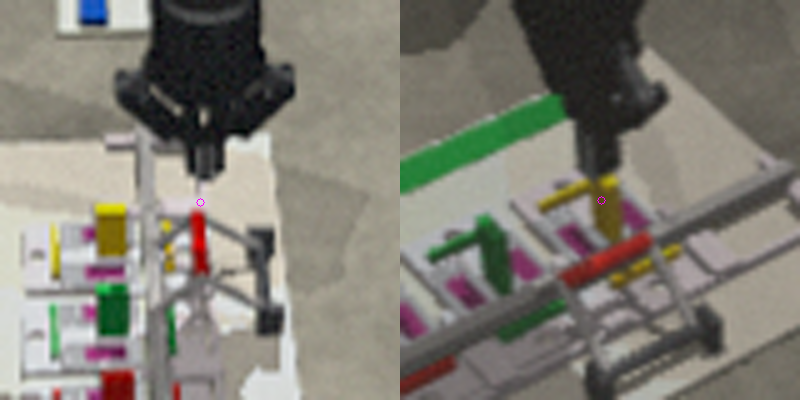

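Call:
{"fn": "servo_tool", "kwargs": {
  "deltas": [
    [0,0,0,0,0,0],
    [0,0,30,0,0,0],
    [0,0,55,0,0,0],
    [0,0,65,0,0,0],
    [0,0,72,0,0,0],
    [0,0,79,0,0,0],
    [0,0,82,0,0,0]
  ],
  "gripper": 32
}}

```text
time: 3.38
tool_pos: [0.5642, -0.2161, 0.0255]
tcp_rot: [0.707, 0.707, 0.0, 0.0]
wrist_force: [-0.3, -0.3, -0.7]
opening: 0.032
finger_force: 0.0
```

Call:
{"fn": "servo_tool", "kwargs": {
  "deltas": [
    [0,0,0,0,0,0],
    [0,0,0,0,0,0],
    [0,0,0,0,0,0]
  ],
  "gripper": 0,
  "squeeze": 45
}}

```text
time: 3.75
tool_pos: [0.5626, -0.216, 0.0255]
tcp_rot: [0.707, 0.707, -0.001, -0.001]
wrist_force: [-5.2, -0.2, 3.4]
opening: 0.01
finger_force: 44.1
```

Call:
{"fn": "servo_tool", "kwargs": {
  "deltas": [
    [0,0,0,0,0,0],
    [0,0,4,0,0,0],
    [0,0,8,0,0,0],
    [0,0,8,0,0,0]
  ],
  "gripper": 28
}}

```text
time: 4.25
tool_pos: [0.5638, -0.2158, 0.0169]
tcp_rot: [0.707, 0.707, -0.0, -0.0]
wrist_force: [0.3, 0.1, -0.3]
opening: 0.0282
finger_force: 0.0
```

Call:
{"fn": "servo_tool", "kwargs": {
  "deltas": [
    [0,0,0,0,0,0],
    [0,0,0,0,0,0],
    [0,0,0,0,0,0]
  ],
  "gripper": 0,
  "squeeze": 45
}}

```text
time: 4.62
tool_pos: [0.5624, -0.2159, 0.0171]
tcp_rot: [0.707, 0.707, -0.001, -0.001]
wrist_force: [-5.8, -0.2, 2.1]
opening: 0.0106
finger_force: 43.9
```

Call:
{"fn": "servo_tool", "kwargs": {
  "deltas": [
    [0,4.9,-5.7,0,0,0],
    [0,10.4,-10.8,0,0,0],
    [0,16.5,-15.1,0,0,0],
    [0,23.1,-18.6,0,0,0],
    [0,30.1,-21.3,0,0,0],
    [0,37.4,-23.1,0,0,0],
    [0,44.9,-23.9,0,0,0],
    [0,52.4,-23.8,0,0,0],
    [0,59.8,-22.8,0,0,0],
    [0,66,-21.2,0,0,0]
  ]
}}

```text
time: 5.88
tool_pos: [0.6272, -0.2164, 0.0388]
tcp_rot: [0.707, 0.707, -0.002, -0.001]
wrist_force: [-11.9, -0.4, 10.5]
opening: 0.0106
finger_force: 47.5
```

Call:
{"fn": "servo_tool", "kwargs": {
  "deltas": [
    [0,0,0,0,0,0],
    [0,0,0,0,0,0]
  ]
}}

```text
time: 6.12
tool_pos: [0.6278, -0.2164, 0.0387]
tcp_rot: [0.707, 0.707, -0.002, -0.001]
wrist_force: [-6.7, -0.8, 5.9]
opening: 0.0104
finger_force: 47.1
```

Call:
{"fn": "servo_tool", "kwargs": {
  "deltas": [
    [0,0,0,0,0,0],
    [0,0,-30,0,0,0],
    [0,0,-60,0,0,0],
    [0,-30,-110,0,0,0],
    [0,-70,-160,0,0,0],
    [0,-105,-200,0,0,0],
    [0,-105,-200,0,0,0]
  ],
  "gripper": 40
}}

```text
time: 7.0
tool_pos: [0.5261, -0.2169, 0.2433]
tcp_rot: [0.707, 0.707, 0.002, 0.004]
wrist_force: [0.4, -0.2, -0.8]
opening: 0.0404
finger_force: 0.0
```

```bash
python3 - <<'E'
from h import *
snap('wrist','wrist4.png');snap('side','side4.png');snap('scene','scene4.png')
E
```

```text
(no output)
```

View pics/wrist4.png

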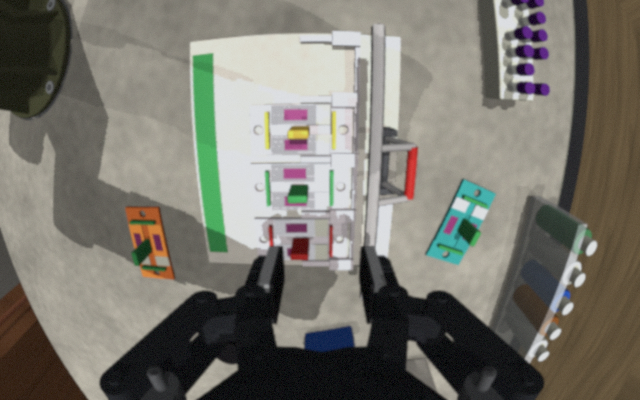

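```bash
cat >> h.py <<'E'
COL={'y':((20,130,80),(33,255,255)),'g':((45,120,50),(75,255,255)),'r':((0,150,60),(5,255,255))}
def comps(im,p,z=.022,amin=25,box=None,fish=True):
    h=cv2.cvtColor(im,cv2.COLOR_RGB2HSV)
    for n,(lo,hi) in COL.items():
        k=cv2.connectedComponentsWithStats(cv2.inRange(h,lo,hi))
        for st,ce in zip(k[2][1:],k[3][1:]):
            if st[4]<amin: continue
            q=onz(p,ce,z,fish)
            if box and not(box[0]<q[0]<box[1] and box[2]<q[1]<box[3]): continue
            print(n,st.tolist(),np.round(q*1000,1)[:2])
E
python3 - <<'E'
from h import *
im=cv2.imread('pics/wrist4.png')[:,:,::-1];p=arm.camera_params('wrist')
print(arm.read_state()['tool_pos'])
comps(np.ascontiguousarray(im),p,.022,15,(.43,.57,-.42,-.1))
E
```

```text
[ 0.52561664 -0.21590984  0.23800302]
y [332, 113, 3, 35, 60] [ 539.6 -173. ]
y [266, 114, 3, 34, 72] [ 456.9 -175.7]
y [289, 127, 19, 12, 206] [ 496.4 -179.2]
g [266, 173, 4, 31, 41] [ 454.5 -251.4]
g [331, 177, 1, 26, 26] [ 537.3 -253. ]
g [289, 186, 18, 16, 253] [ 494.  -258.9]
r [270, 227, 2, 19, 31] [ 454.5 -319. ]
r [330, 234, 2, 10, 16] [ 537.4 -323.4]
r [291, 239, 17, 21, 244] [ 494.  -341.2]
```

Call:
{"fn": "servo_tool", "kwargs": {
  "deltas": [
    [60,0,0,0,0,0],
    [120,0,0,0,0,0],
    [180,0,0,0,0,0],
    [240,0,0,0,0,0],
    [300,10,0,0,0,0],
    [350,20,0,0,0,0],
    [350,20,0,0,0,0]
  ]
}}

```text
time: 8.02
tool_pos: [0.5451, 0.1378, 0.2362]
tcp_rot: [0.705, 0.709, -0.001, -0.001]
wrist_force: [-0.1, -0.6, 0.2]
opening: 0.0401
finger_force: 0.0
```

```bash
python3 - <<'E'
from h import *
snap('wrist','wrist5.png');print(arm.read_state()['tool_pos'])
E
```

```text
[0.54479993 0.1358416  0.23637401]
```

View pics/wrist5.png

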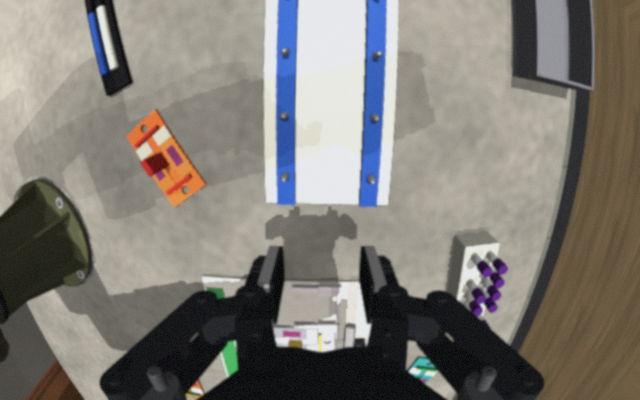

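```bash
python3 - <<'E'
from h import *
im=cv2.imread('pics/wrist5.png');p=arm.camera_params('wrist')
h=cv2.cvtColor(im,cv2.COLOR_BGR2HSV)
m=cv2.inRange(h,(105,130,50),(125,255,255));m[210:]=0;m[:,:250]=0;m[:,410:]=0
cl=cv2.morphologyEx(m,cv2.MORPH_CLOSE,np.ones((17,17)))
d=cv2.morphologyEx(cl&~m,cv2.MORPH_OPEN,np.ones((3,3)))
k=cv2.connectedComponentsWithStats(d)
for st,ce in zip(k[2][1:],k[3][1:]):
    if st[4]>15: print(st.tolist(),ce.round(1),[np.round(onz(p,ce,z,True)[:2]*1000,1).tolist() for z in(.029,)])
for c in [(265,203),(388,205)]: print('tray',onz(p,c,.004,True).round(4))
cs=cv2.findContours(m,cv2.RETR_EXTERNAL,cv2.CHAIN_APPROX_NONE)[0]
for c in cs:
    if cv2.contourArea(c)>300: print([np.round(onz(p,q,.018,True)[:2]*1000,1).tolist() for q in cv2.boxPoints(cv2.minAreaRect(c))])
E
```

```text
[281, 48, 8, 8, 52] [284.7  51.4] [[499.6, 272.7]]
[374, 51, 8, 8, 53] [377.3  54.4] [[609.0, 270.4]]
[280, 112, 8, 8, 53] [283.8 115.2] [[497.9, 195.0]]
[371, 114, 9, 8, 58] [374.7 117.6] [[607.4, 193.0]]
[281, 173, 8, 9, 59] [284.4 176.9] [[496.8, 117.8]]
[367, 175, 8, 9, 61] [370.7 178.9] [[605.6, 115.7]]
tray [0.4651 0.0734 0.004 ]
tray [0.6363 0.0712 0.004 ]
[[594.1, 76.4], [598.6, 343.5], [622.3, 344.5], [620.0, 75.4]]
[[482.2, 78.8], [489.1, 342.5], [511.9, 341.2], [507.0, 78.6]]
```

```bash
python3 - <<'E'
from h import *
im=cv2.imread('pics/wrist4.png')
# pose at wrist4: commanded 20mm in x & 350 in y earlier -> shift
p=arm.camera_params('wrist')
st=arm.read_state()['tool_pos'];off=np.array([.5256,-.2165,.2385])-st
Rm=cv2.Rodrigues(p['rvec'])[0];p['tvec']=p['tvec']-Rm@off
h=cv2.cvtColor(im,cv2.COLOR_BGR2HSV)
for nm,lo,hi,z in(('mag',(145,90,50),(170,255,255),.016),('yel',*COL['y'],.022),('grn',*COL['g'],.022),('grn8',(45,120,40),(75,255,255),.008)):
    k=cv2.connectedComponentsWithStats(cv2.inRange(h,lo,hi))
    for s,ce in zip(k[2][1:],k[3][1:]):
        if s[4]>15 and 150<ce[0]<360: print(nm,s.tolist(),ce.round(1),(onz(p,ce,z,True)[:2]*1000).round(1))
for c in [(191,43),(400,37),(210,264),(399,100)]: print('bed',(onz(p,c,.008,True)[:2]*1000).round(1))
E
```

```text
mag [285, 110, 22, 10, 204] [295.2 114.2] [ 491.1 -157.3]
mag [285, 140, 22, 10, 193] [295.3 144.1] [ 490.9 -195.4]
mag [284, 169, 21, 9, 187] [294.1 173. ] [ 488.6 -233.5]
mag [286, 200, 19, 5, 24] [293.2 203.5] [ 486.3 -275.8]
mag [287, 225, 19, 7, 121] [295.8 227.7] [ 488.9 -311.5]
mag [154, 236, 7, 14, 59] [157.4 242. ] [ 266.6 -342.3]
yel [332, 113, 3, 35, 60] [333.4 127.8] [ 538.7 -173.8]
yel [266, 114, 3, 34, 72] [266.9 130.6] [ 455.9 -176.8]
yel [289, 127, 19, 12, 206] [298.4 132.8] [ 495.4 -180.2]
grn [194, 55, 32, 196, 3303] [207.7 150.3] [ 375.  -200.1]
grn [266, 173, 4, 31, 41] [267.5 188.4] [ 453.6 -252.6]
grn [331, 177, 1, 26, 26] [331.  189.5] [ 536.6 -253.9]
grn [289, 186, 18, 16, 253] [297.8 193.8] [ 493.3 -260. ]
grn [144, 267, 21, 3, 39] [154.4 267.9] [ 252.1 -388. ]
grn8 [194, 55, 32, 196, 3303] [207.7 150.3] [ 369.5 -202.6]
grn8 [266, 173, 4, 31, 41] [267.5 188.4] [ 451.  -257.1]
grn8 [331, 177, 1, 26, 26] [331.  189.5] [ 537.  -258.4]
grn8 [289, 186, 18, 16, 253] [297.8 193.8] [ 492.1 -264.7]
grn8 [144, 267, 21, 3, 39] [154.4 267.9] [ 242.1 -397.4]
bed [351.1 -54.4]
bed [623.3 -53.5]
bed [ 349.8 -381.2]
bed [ 623.4 -136.8]
```

Call:
{"fn": "servo_tool", "kwargs": {
  "deltas": [
    [-58,-10,0,0,0,0],
    [-116,-20,0,0,0,0],
    [-174,-30,0,0,0,0],
    [-232,-40,0,0,0,0],
    [-290,-48.5,0,0,0,0],
    [-348,-48.5,20,0,0,0],
    [-406,-48.5,60,0,0,0],
    [-450,-48.5,100,0,0,0],
    [-466,-48.5,130,0,0,0],
    [-466,-48.5,145,0,0,0]
  ],
  "gripper": 46
}}

```text
time: 9.32
tool_pos: [0.4938, -0.3332, 0.0903]
tcp_rot: [0.708, 0.706, -0.001, -0.002]
wrist_force: [0.5, 1.2, 1.0]
opening: 0.0461
finger_force: 0.0
```

Call:
{"fn": "servo_tool", "kwargs": {
  "deltas": [
    [0,0,20,0,0,0],
    [0,0,45,0,0,0],
    [0,0,65,0,0,0],
    [0,0,75,0,0,0],
    [0,0,75,0,0,0]
  ]
}}

```text
time: 9.95
tool_pos: [0.4961, -0.3315, 0.0183]
tcp_rot: [0.707, 0.707, -0.0, -0.001]
wrist_force: [-0.5, 1.1, 0.1]
opening: 0.0457
finger_force: 0.0
```

Call:
{"fn": "servo_tool", "kwargs": {
  "deltas": [
    [0,0,0,0,0,0],
    [0,0,0,0,0,0],
    [0,0,0,0,0,0],
    [0,0,0,0,0,0]
  ],
  "gripper": 10,
  "squeeze": 60
}}

```text
time: 10.45
tool_pos: [0.4974, -0.3325, 0.0199]
tcp_rot: [0.707, 0.707, 0.0, 0.001]
wrist_force: [-0.4, 1.0, 6.1]
opening: 0.0224
finger_force: 59.6
```

Call:
{"fn": "servo_tool", "kwargs": {
  "deltas": [
    [0,-8,-1,0,0,0],
    [0,-20,-1,0,0,0],
    [0,-35,-1,0,0,0],
    [0.5,-50,-1,0,0,0],
    [0.5,-58,-1,0,0,0],
    [0.5,-58,-1,0,0,0]
  ]
}}

```text
time: 11.2
tool_pos: [0.4368, -0.3316, 0.0199]
tcp_rot: [0.707, 0.707, -0.001, -0.001]
wrist_force: [-2.7, 0.2, 8.0]
opening: 0.0224
finger_force: 60.0
```

Call:
{"fn": "servo_tool", "kwargs": {
  "deltas": [
    [0,0,-15,0,0,0],
    [0,0,-45,0,0,0],
    [0,0,-90,0,0,0],
    [0,0,-130,0,0,0],
    [0,0,-130,0,0,0]
  ]
}}

```text
time: 11.82
tool_pos: [0.4401, -0.3328, 0.1531]
tcp_rot: [0.707, 0.707, 0.0, 0.003]
wrist_force: [-0.7, -0.7, -2.1]
opening: 0.0224
finger_force: 59.2
```

```bash
python3 - <<'E'
from h import *
a,_=snap('wrist','wrist6.png');b,_=snap('side','side6.png');s=arm.read_state();print(s['wrist_force'],s['tool_pos'],s['opening'])
c=np.zeros((400,800,3),np.uint8);c[:,:500]=a[:,70:570];c[:300,500:]=cv2.resize(b[205:305,260:360],(300,300),interpolation=cv2.INTER_CUBIC)
cv2.imwrite('pics/c6.png',c[:,:,::-1])
E
```

```text
[-0.63395644  0.02811954 -1.61004048] [ 0.43801234 -0.33116429  0.1493198 ] 0.022458205274589537
```

View pics/c6.png

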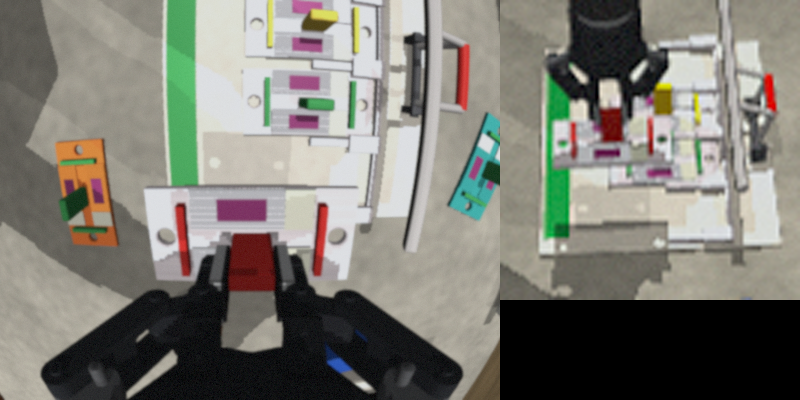

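```bash
cat >> h.py <<'E'
def held(im,p,c,st=None):
    "rib centroids of held carrier -> origin relative to TCP, by known 84 mm spacing"
    h=cv2.cvtColor(im,cv2.COLOR_RGB2HSV);lo,hi=COL[c]
    k=cv2.connectedComponentsWithStats(cv2.inRange(h,lo,hi))
    L=[(s,ce) for s,ce in zip(k[2][1:],k[3][1:]) if s[4]>120 and s[3]>45 and s[2]<30 and 150<ce[1]<300]
    for s,ce in L: print(s.tolist(),ce.round(1))
    L.sort(key=lambda a:a[1][0]);a,b=L[0][1],L[-1][1]
    from scipy.optimize import brentq
    f=lambda z:np.linalg.norm(onz(p,b,z,True)-onz(p,a,z,True))-.084
    z=brentq(f,-.05,.25);A,B=onz(p,a,z,True),onz(p,b,z,True);t=np.array(arm.read_state()['tool_pos']) if st is None else st
    m=(A+B)/2-t;print('ribtop z',round(z*1e3,1),'offset mm',(m*1e3).round(1),'yaw deg',np.degrees(np.arctan2(*(B-A)[[1,0]])).round(2))
E
python3 - <<'E'
from h import *
im=np.ascontiguousarray(cv2.imread('pics/wrist6.png')[:,:,::-1]);p=arm.camera_params('wrist')
held(im,p,'r')
from scipy.optimize import brentq
a,b=(237,236),(407,236)
f=lambda z:np.linalg.norm(onz(p,b,z,True)-onz(p,a,z,True))-.110
z=brentq(f,-.05,.25);print(z,onz(p,a,z,True),onz(p,b,z,True),arm.read_state()['tool_pos'])
E
```

```text
[246, 205, 14, 70, 526] [252.6 238.8]
[384, 204, 13, 71, 530] [389.9 238.7]
ribtop z 148.8 offset mm [-0.9  0.2 -0.5] yaw deg 0.06
0.14024234349251025 [ 0.38260748 -0.3336234   0.14024234] [ 0.49260748 -0.33361258  0.14024234] [ 0.43801234 -0.33116429  0.1493198 ]
```

Call:
{"fn": "servo_tool", "kwargs": {
  "deltas": [
    [50,0,0,0,0,0],
    [105,0,0,0,0,0],
    [160,0,0,0,0,0],
    [215,0,0,0,0,0],
    [270,0,0,0,0,0],
    [320,30,0,0,0,0.5],
    [370,60,0,0,0,1.1],
    [420,90,0,0,0,1.1],
    [449,114,0,0,0,1.1],
    [449,114,0,0,0,1.1]
  ]
}}

```text
time: 13.18
tool_pos: [0.5522, 0.1194, 0.1471]
tcp_rot: [0.713, 0.701, -0.001, -0.001]
wrist_force: [-1.0, -0.6, -1.9]
opening: 0.022
finger_force: 62.3
```

Call:
{"fn": "servo_tool", "kwargs": {
  "deltas": [
    [0,0,30,0,0,0],
    [0,0,60,0,0,0],
    [0,0,75,0,0,0],
    [0,0,75,0,0,0]
  ]
}}

```text
time: 13.68
tool_pos: [0.5506, 0.1166, 0.073]
tcp_rot: [0.714, 0.7, -0.002, -0.001]
wrist_force: [-0.2, -0.1, -1.8]
opening: 0.0224
finger_force: 62.1
```

```bash
python3 - <<'E'
from h import *
a,p=snap('wrist','wrist7.png');s=arm.read_state();print(s['wrist_force'],s['tool_pos'],s['opening'])
held(a,p,'r',s['tool_pos'])
h=cv2.cvtColor(a,cv2.COLOR_RGB2HSV)
m=cv2.inRange(h,(105,130,50),(125,255,255));m[230:]=0;m[:,230:410]
cl=cv2.morphologyEx(m,cv2.MORPH_CLOSE,np.ones((25,25)));d=cv2.morphologyEx(cl&~m,cv2.MORPH_OPEN,np.ones((3,3)))
k=cv2.connectedComponentsWithStats(d)
for st,ce in zip(k[2][1:],k[3][1:]):
    if 25<st[4]<600: print(st.tolist(),ce.round(1),np.round(onz(p,ce,.03,True)[:2]*1000,1))
E
```

```text
[ 0.22662821 -0.12233016 -1.38960376] [0.55179155 0.11692267 0.07432115] 0.022125863331963536
[246, 205, 14, 70, 526] [252.6 238.8]
[383, 204, 14, 71, 534] [389.8 238.6]
ribtop z 72.4 offset mm [-2.2 -0.2 -1.9] yaw deg -0.94
[241, 0, 12, 6, 53] [246.7   1.9] [502.3 269.1]
[396, 0, 12, 6, 54] [401.2   1.9] [606.4 267.3]
[0, 34, 10, 35, 266] [ 3.5 53.2] [225.1 292.3]
[237, 97, 17, 14, 189] [245.2 103.5] [499.5 197.3]
[396, 97, 16, 14, 180] [403.5 103.4] [606.9 195.4]
```

Call:
{"fn": "servo_tool", "kwargs": {
  "deltas": [
    [1.5,1.5,8,0,0,0],
    [1.5,1.5,16,0,0,0],
    [1.5,1.5,20,0,0,0],
    [1.5,1.5,24,0,0,0],
    [1.5,1.5,28,0,0,0]
  ]
}}

```text
time: 14.35
tool_pos: [0.5541, 0.119, 0.0464]
tcp_rot: [0.714, 0.7, 0.0, 0.0]
wrist_force: [0.0, -0.2, -2.4]
opening: 0.0221
finger_force: 62.3
```

Call:
{"fn": "servo_tool", "kwargs": {
  "deltas": [
    [0,0,3,0,0,0],
    [0,0,6,0,0,0],
    [0,0,9,0,0,0],
    [0,0,11,0,0,0],
    [0,0,11,0,0,0]
  ]
}}

```text
time: 14.98
tool_pos: [0.5539, 0.1191, 0.0354]
tcp_rot: [0.714, 0.7, -0.0, -0.0]
wrist_force: [-0.2, 1.0, -2.4]
opening: 0.0223
finger_force: 62.2
```

Call:
{"fn": "servo_tool", "kwargs": {
  "deltas": [
    [0,0,2,0,0,0],
    [0,0,4,0,0,0],
    [0,0,6,0,0,0],
    [0,0,8,0,0,0]
  ]
}}

```text
time: 15.48
tool_pos: [0.554, 0.1193, 0.0298]
tcp_rot: [0.714, 0.7, 0.0, -0.0]
wrist_force: [-12.8, -0.3, 33.6]
opening: 0.0224
finger_force: 66.1
```

```bash
python3 - <<'E'
from h import *
a,p=snap('wrist','wrist8.png');b,_=snap('scene','scene8.png');s=arm.read_state();print(s['wrist_force'],s['tool_pos'],s['opening'])
held(a,p,'r',s['tool_pos'])
c=np.zeros((400,800,3),np.uint8);c[:,:400]=a[:,120:520];c[:,400:]=cv2.resize(b[130:230,310:410],(400,400),interpolation=cv2.INTER_CUBIC)
cv2.imwrite('pics/c8.png',c[:,:,::-1])
E
```

```text
[-8.77877638  1.04219358 19.99551008] [0.55404245 0.11929874 0.02989237] 0.022299827480576753
[246, 204, 14, 71, 527] [252.4 238.7]
[383, 205, 14, 70, 526] [389.8 238.6]
ribtop z 29.4 offset mm [-1.   0.4 -0.5] yaw deg -1.1
```

View pics/c8.png

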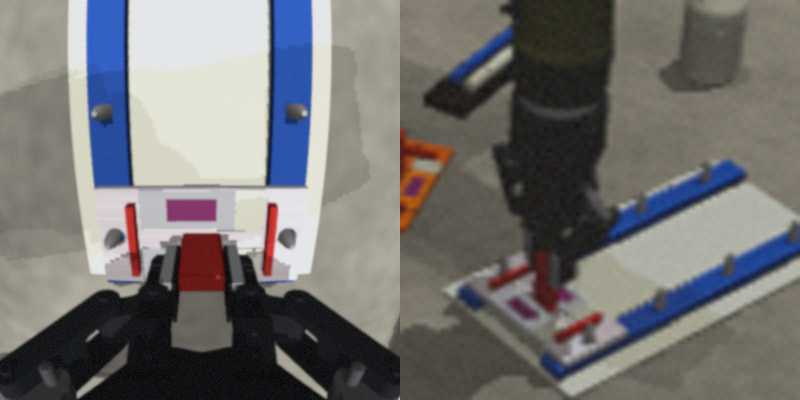

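Call:
{"fn": "servo_tool", "kwargs": {
  "deltas": [
    [0,0,-4,0,0,0],
    [0,0,-4,0,0,0],
    [0,0,-4,0,0,0],
    [0,0,-40,0,0,0],
    [0,0,-90,0,0,0],
    [0,0,-140,0,0,0],
    [0,0,-190,0,0,0]
  ],
  "gripper": 46
}}

```text
time: 16.45
tool_pos: [0.5539, 0.1188, 0.2189]
tcp_rot: [0.714, 0.7, -0.0, 0.0]
wrist_force: [-0.1, -0.0, 0.4]
opening: 0.0458
finger_force: 0.0
```

Call:
{"fn": "servo_tool", "kwargs": {
  "deltas": [
    [-55,-10,0,0,0,0],
    [-110,-20,0,0,0,0],
    [-165,-30,0,0,0,-0.6],
    [-220,-40,0,0,0,-0.6],
    [-275,-51,0,0,0,-0.6],
    [-320,-51,0,0,0,-0.6],
    [-320,-51,0,0,0,-0.6]
  ]
}}

```text
time: 17.32
tool_pos: [0.4965, -0.2028, 0.2171]
tcp_rot: [0.712, 0.702, -0.0, 0.0]
wrist_force: [-0.1, -0.0, 0.2]
opening: 0.0458
finger_force: 0.0
```

```bash
cat > look.py <<'E'
from h import *
import sys
a,p=snap('wrist',sys.argv[1]);t=arm.read_state()['tool_pos'];print(t)
h=cv2.cvtColor(a,cv2.COLOR_RGB2HSV)
for nm,lo,hi,z in(('mag',(145,90,50),(170,255,255),.016),('y',*COL['y'],.022),('g',*COL['g'],.022),('r',*COL['r'],.022)):
    k=cv2.connectedComponentsWithStats(cv2.inRange(h,lo,hi))
    for s,ce in zip(k[2][1:],k[3][1:]):
        q=onz(p,ce,z,True)*1000
        if s[4]>20 and 380<q[0]<640 and -420<q[1]<400: print(nm,s.tolist(),q[:2].round(1))
E
python3 look.py wrist9.png
```

```text
[ 0.49652281 -0.20111632  0.21710523]
mag [308, 123, 24, 10, 236] [ 493.9 -158.1]
mag [309, 155, 23, 10, 192] [ 493.2 -198.1]
mag [307, 185, 23, 10, 206] [ 491.3 -235.6]
mag [308, 215, 5, 8, 26] [ 479.8 -273.7]
y [288, 126, 3, 37, 74] [ 457.6 -176.4]
y [359, 126, 3, 37, 91] [ 541.2 -175.1]
y [315, 142, 21, 14, 258] [ 499.7 -182.5]
g [289, 189, 3, 33, 54] [ 455.3 -252.2]
g [356, 188, 2, 33, 61] [ 538.7 -253.3]
g [314, 203, 19, 19, 322] [ 497.  -263.8]
```

Call:
{"fn": "servo_tool", "kwargs": {
  "deltas": [
    [-27,0,40,0,0,0],
    [-54,0,80,0,0,0],
    [-54,0,120,0,0,0],
    [-54,0,150,0,0,0],
    [-54,0,175,0,0,0],
    [-54,0,190,0,0,0],
    [-54,0,197,0,0,0],
    [-54,0,197,0,0,0]
  ]
}}

```text
time: 18.38
tool_pos: [0.4967, -0.2537, 0.0207]
tcp_rot: [0.71, 0.704, 0.0, 0.0]
wrist_force: [-0.8, -0.9, 0.2]
opening: 0.046
finger_force: 0.0
```

Call:
{"fn": "servo_tool", "kwargs": {
  "deltas": [
    [0,0,0,0,0,0],
    [0,0,0,0,0,0],
    [0,0,0,0,0,0],
    [0,0,0,0,0,0]
  ],
  "gripper": 10,
  "squeeze": 60
}}

```text
time: 18.88
tool_pos: [0.4975, -0.2545, 0.0219]
tcp_rot: [0.71, 0.704, 0.0, 0.001]
wrist_force: [0.3, 1.3, 5.3]
opening: 0.0219
finger_force: 59.5
```

Call:
{"fn": "servo_tool", "kwargs": {
  "deltas": [
    [0,-8,-1,0,0,0],
    [0,-20,-1,0,0,0],
    [0,-35,-1,0,0,0],
    [0,-50,-1,0,0,0],
    [0,-58,-1,0,0,0],
    [0,-58,-1,0,0,0]
  ]
}}

```text
time: 19.62
tool_pos: [0.4367, -0.2536, 0.0218]
tcp_rot: [0.71, 0.704, -0.001, -0.001]
wrist_force: [-3.8, -0.1, 8.3]
opening: 0.0223
finger_force: 60.0
```

Call:
{"fn": "servo_tool", "kwargs": {
  "deltas": [
    [0,0,-15,0,0,0],
    [0,0,-45,0,0,0],
    [0,0,-90,0,0,0],
    [0,0,-130,0,0,0],
    [0,0,-130,0,0,0]
  ]
}}

```text
time: 20.25
tool_pos: [0.4403, -0.2546, 0.1551]
tcp_rot: [0.71, 0.704, 0.001, 0.003]
wrist_force: [1.0, -0.2, -1.2]
opening: 0.0227
finger_force: 59.2
```

```bash
python3 - <<'E'
from h import *
a,p=snap('wrist','wrist10.png');s=arm.read_state();print(s['wrist_force'],s['tool_pos'],s['opening'])
held(a,p,'g',s['tool_pos'])
E
```

```text
[-0.28655348  0.24370813 -1.99884249] [ 0.4391134  -0.25387265  0.1529197 ] 0.02238230612827637
[384, 201, 12, 70, 507] [389.3 234.4]
[247, 202, 14, 70, 497] [253.2 236.1]
ribtop z 152.3 offset mm [ 0.3  0.8 -0.7] yaw deg 0.16
```

Call:
{"fn": "servo_tool", "kwargs": {
  "deltas": [
    [50,0,0,0,0,0],
    [105,0,0,0,0,0],
    [160,0,0,0,0,0],
    [215,0,0,0,0,0],
    [270,20,0,0,0,0.5],
    [320,45,0,0,0,1.2],
    [370,70,0,0,0,1.2],
    [420,95,0,0,0,1.2],
    [450,113,0,0,0,1.2],
    [450,113,0,0,0,1.2]
  ]
}}

```text
time: 21.55
tool_pos: [0.5548, 0.1973, 0.1491]
tcp_rot: [0.716, 0.698, -0.001, -0.001]
wrist_force: [-0.3, -1.0, -2.3]
opening: 0.0226
finger_force: 59.4
```

Call:
{"fn": "servo_tool", "kwargs": {
  "deltas": [
    [0,0,30,0,0,0],
    [0,0,60,0,0,0],
    [0,0,75,0,0,0],
    [0,0,75,0,0,0]
  ]
}}

```text
time: 22.05
tool_pos: [0.5536, 0.1944, 0.0751]
tcp_rot: [0.718, 0.696, -0.002, -0.001]
wrist_force: [-0.3, -0.1, -0.5]
opening: 0.0222
finger_force: 59.3
```

```bash
cat > pegs.py <<'E'
from h import *
import sys
a,p=snap('wrist',sys.argv[1]);s=arm.read_state();print(s['wrist_force'].round(1),s['tool_pos'],s['opening'])
held(a,p,sys.argv[2],s['tool_pos'])
h=cv2.cvtColor(a,cv2.COLOR_RGB2HSV)
m=cv2.inRange(h,(105,130,50),(125,255,255));m[230:]=0;m[:,:200]=0;m[:,450:]=0
cl=cv2.morphologyEx(m,cv2.MORPH_CLOSE,np.ones((25,25)));d=cv2.morphologyEx(cl&~m,cv2.MORPH_OPEN,np.ones((3,3)))
k=cv2.connectedComponentsWithStats(d)
for st,ce in zip(k[2][1:],k[3][1:]):
    if 25<st[4]<600: print(st.tolist(),ce.round(1),np.round(onz(p,ce,.026,True)[:2]*1000,1))
E
python3 pegs.py wrist11.png g
```

```text
[ 0.8  0.2 -1.3] [0.55474985 0.1949123  0.07635549] 0.02214877899554663
[384, 201, 12, 71, 508] [389.3 234.5]
[247, 202, 14, 70, 489] [253.1 236. ]
ribtop z 72.3 offset mm [-2.1  1.  -4. ] yaw deg -0.9
[235, 0, 14, 7, 77] [242.1   2.5] [502.2 349.4]
[391, 0, 11, 5, 45] [395.8   1.7] [608.7 346.2]
[392, 96, 16, 13, 177] [399.3 102.1] [609.4 273.3]
[235, 98, 16, 13, 179] [242.5 104. ] [499.9 275.3]
```

Call:
{"fn": "servo_tool", "kwargs": {
  "deltas": [
    [-0.5,-1.5,8,0,0,0],
    [-0.5,-1.5,16,0,0,0],
    [-0.5,-1.5,20,0,0,0],
    [-0.5,-1.5,24,0,0,0],
    [-0.5,-1.5,28,0,0,0],
    [-0.5,-1.5,33,0,0,0],
    [-0.5,-1.5,38,0,0,0]
  ]
}}

```text
time: 22.98
tool_pos: [0.5541, 0.1954, 0.0385]
tcp_rot: [0.717, 0.697, 0.0, -0.0]
wrist_force: [-0.7, 1.3, -0.7]
opening: 0.0222
finger_force: 59.4
```

Call:
{"fn": "servo_tool", "kwargs": {
  "deltas": [
    [0,0,3,0,0,0],
    [0,0,5,0,0,0],
    [0,0,7,0,0,0],
    [0,0,8,0,0,0]
  ]
}}

```text
time: 23.48
tool_pos: [0.554, 0.1957, 0.0318]
tcp_rot: [0.717, 0.697, 0.001, -0.0]
wrist_force: [-5.4, 1.8, 15.0]
opening: 0.0221
finger_force: 61.1
```

```bash
python3 - <<'E'
from h import *
a,p=snap('wrist','wrist12.png');s=arm.read_state();print(s['wrist_force'],s['tool_pos'],s['opening'])
held(a,p,'g',s['tool_pos'])
E
```

```text
[-2.79458197  1.7513209   7.67142053] [0.55401249 0.19573884 0.03188762] 0.02239919778347258
[384, 201, 12, 71, 517] [389.3 234.4]
[247, 203, 14, 70, 495] [253.2 236.6]
ribtop z 29.0 offset mm [-0.9  1.3 -2.8] yaw deg -0.64
```

Call:
{"fn": "servo_tool", "kwargs": {
  "deltas": [
    [0,0,-2,0,0,0],
    [0,0,-4,0,0,0],
    [0,0,-4,0,0,0],
    [0,0,-40,0,0,0],
    [0,0,-90,0,0,0],
    [0,0,-140,0,0,0],
    [0,0,-187,0,0,0]
  ],
  "gripper": 46
}}

```text
time: 24.4
tool_pos: [0.5538, 0.1949, 0.2193]
tcp_rot: [0.718, 0.697, 0.0, 0.0]
wrist_force: [1.5, -0.1, 0.1]
opening: 0.0459
finger_force: 0.0
```

Call:
{"fn": "servo_tool", "kwargs": {
  "deltas": [
    [-55,-10,0,0,0,0],
    [-110,-20,0,0,0,-0.5],
    [-165,-30,0,0,0,-1.6],
    [-220,-40,0,0,0,-1.6],
    [-275,-45.5,0,0,0,-1.6],
    [-321.5,-45.5,0,0,0,-1.6],
    [-321.5,-45.5,0,0,0,-1.6]
  ]
}}

```text
time: 25.28
tool_pos: [0.4984, -0.1278, 0.2175]
tcp_rot: [0.709, 0.705, -0.0, 0.0]
wrist_force: [-0.5, 0.6, -0.2]
opening: 0.0464
finger_force: 0.0
```

```bash
python3 look.py wrist13.png
```

```text
[ 0.49850196 -0.12613436  0.21743867]
mag [308, 183, 22, 10, 217] [ 493.7 -157.8]
mag [308, 212, 5, 9, 31] [ 482.3 -195.8]
y [289, 186, 3, 35, 73] [ 457.6 -177.2]
y [356, 186, 3, 35, 69] [ 541.3 -175.3]
y [313, 200, 21, 21, 352] [ 499.6 -186.4]
```

Call:
{"fn": "servo_tool", "kwargs": {
  "deltas": [
    [-25,1,40,0,0,0],
    [-50,1,80,0,0,0],
    [-50,1,120,0,0,0],
    [-50,1,150,0,0,0],
    [-50,1,175,0,0,0],
    [-50,1,190,0,0,0],
    [-50,1,198,0,0,0],
    [-50,1,198,0,0,0]
  ]
}}

```text
time: 26.32
tool_pos: [0.4999, -0.1746, 0.0196]
tcp_rot: [0.708, 0.707, -0.0, -0.0]
wrist_force: [-0.5, -0.7, -0.5]
opening: 0.0464
finger_force: 0.0
```

Call:
{"fn": "servo_tool", "kwargs": {
  "deltas": [
    [0,0,0,0,0,0],
    [0,0,0,0,0,0],
    [0,0,0,0,0,0],
    [0,0,0,0,0,0]
  ],
  "gripper": 10,
  "squeeze": 60
}}

```text
time: 26.82
tool_pos: [0.5007, -0.1752, 0.0207]
tcp_rot: [0.708, 0.706, 0.001, 0.001]
wrist_force: [-1.3, 2.0, 6.8]
opening: 0.0224
finger_force: 59.5
```

Call:
{"fn": "servo_tool", "kwargs": {
  "deltas": [
    [0,-8,-1,0,0,0],
    [0,-20,-1,0,0,0],
    [0,-35,-1,0,0,0],
    [0,-50,-1,0,0,0],
    [0,-58,-1,0,0,0],
    [0,-58,-1,0,0,0]
  ]
}}

```text
time: 27.58
tool_pos: [0.4399, -0.1748, 0.0207]
tcp_rot: [0.708, 0.706, -0.001, -0.001]
wrist_force: [-4.3, 0.4, 9.3]
opening: 0.0224
finger_force: 60.1
```

Call:
{"fn": "servo_tool", "kwargs": {
  "deltas": [
    [0,0,-15,0,0,0],
    [0,0,-45,0,0,0],
    [0,0,-90,0,0,0],
    [0,0,-130,0,0,0],
    [0,0,-130,0,0,0]
  ]
}}

```text
time: 28.2
tool_pos: [0.4441, -0.1757, 0.1541]
tcp_rot: [0.708, 0.707, 0.001, 0.003]
wrist_force: [0.5, -0.1, -1.7]
opening: 0.0222
finger_force: 59.4
```

```bash
python3 - <<'E'
from h import *
a,p=snap('wrist','wrist14.png');s=arm.read_state();print(s['wrist_force'],s['tool_pos'],s['opening'])
held(a,p,'y',s['tool_pos'])
E
```

```text
[ 0.43663783  0.28753313 -1.9556012 ] [ 0.44273283 -0.1752034   0.15202133] 0.022509233540735713
[247, 204, 13, 71, 559] [253.  238.7]
[383, 205, 14, 71, 557] [389.4 239.3]
ribtop z 152.5 offset mm [ 0.5 -1.   0.5] yaw deg -0.55
```

Call:
{"fn": "servo_tool", "kwargs": {
  "deltas": [
    [50,0,0,0,0,0],
    [105,0,0,0,0,0],
    [160,15,0,0,0,0],
    [215,30,0,0,0,0],
    [270,45,0,0,0,0.3],
    [320,60,0,0,0,0.7],
    [370,80,0,0,0,0.7],
    [420,100,0,0,0,0.7],
    [450.5,112.5,0,0,0,0.7],
    [450.5,112.5,0,0,0,0.7]
  ]
}}

```text
time: 29.5
tool_pos: [0.5543, 0.2772, 0.148]
tcp_rot: [0.711, 0.703, -0.001, -0.001]
wrist_force: [-0.1, 0.0, -1.8]
opening: 0.0221
finger_force: 59.4
```

Call:
{"fn": "servo_tool", "kwargs": {
  "deltas": [
    [0,0,30,0,0,0],
    [0,0,60,0,0,0],
    [0,0,75,0,0,0],
    [0,0,75,0,0,0]
  ]
}}

```text
time: 30.0
tool_pos: [0.5535, 0.2742, 0.074]
tcp_rot: [0.712, 0.702, -0.002, -0.001]
wrist_force: [-0.3, -0.8, -1.9]
opening: 0.0222
finger_force: 59.3
```

```bash
python3 pegs.py wrist15.png y
```

```text
[ 0.5 -0.7 -2.1] [0.55457478 0.27485865 0.0753816 ] 0.02235285948905719
[247, 204, 13, 71, 569] [253.  238.8]
[383, 205, 14, 71, 553] [389.3 239.2]
ribtop z 72.3 offset mm [-2.1 -1.2 -3. ] yaw deg -0.93
[238, 99, 17, 14, 184] [245.9 105.2] [501.2 353.2]
[395, 100, 17, 13, 187] [403. 106.] [610.5 351.2]
```

Call:
{"fn": "servo_tool", "kwargs": {
  "deltas": [
    [0.3,0.9,8,0,0,0],
    [0.3,0.9,16,0,0,0],
    [0.3,0.9,20,0,0,0],
    [0.3,0.9,24,0,0,0],
    [0.3,0.9,28,0,0,0],
    [0.3,0.9,33,0,0,0],
    [0.3,0.9,38,0,0,0]
  ]
}}

```text
time: 30.92
tool_pos: [0.5559, 0.2758, 0.0373]
tcp_rot: [0.712, 0.702, 0.0, -0.0]
wrist_force: [-0.4, 0.2, -2.3]
opening: 0.0225
finger_force: 59.4
```

Call:
{"fn": "servo_tool", "kwargs": {
  "deltas": [
    [0,0,3,0,0,0],
    [0,0,5,0,0,0],
    [0,0,7,0,0,0],
    [0,0,8,0,0,0]
  ]
}}

```text
time: 31.42
tool_pos: [0.556, 0.2758, 0.0307]
tcp_rot: [0.712, 0.702, 0.0, 0.0]
wrist_force: [-4.1, -2.2, 12.3]
opening: 0.0222
finger_force: 60.9
```

Call:
{"fn": "servo_tool", "kwargs": {
  "deltas": [
    [0,0,-2,0,0,0],
    [0,0,-4,0,0,0],
    [0,0,-4,0,0,0],
    [0,0,-40,0,0,0],
    [0,0,-90,0,0,0],
    [-40,0,-140,0,0,0],
    [-90,0,-190,0,0,0],
    [-130,0,-200,0,0,0],
    [-130,0,-200,0,0,0]
  ],
  "gripper": 46
}}

```text
time: 32.55
tool_pos: [0.5553, 0.1434, 0.2318]
tcp_rot: [0.713, 0.701, 0.001, 0.001]
wrist_force: [0.3, -0.5, 0.7]
opening: 0.0462
finger_force: 0.0
```

```bash
python3 - <<'E'
from h import *
a,p=snap('wrist','wrist16.png');b,_=snap('side','side16.png');c_,_=snap('scene','scene16.png');print(arm.read_state()['tool_pos'])
c=np.zeros((560,800,3),np.uint8);c[:270,:]=cv2.resize(a[:216,:],(800,270))
c[270:,:400]=cv2.resize(b[190:300,250:402],(400,290),interpolation=cv2.INTER_CUBIC)
c[270:,400:]=cv2.resize(c_[140:285,200:400],(400,290),interpolation=cv2.INTER_CUBIC)
cv2.imwrite('pics/c16.png',c[:,:,::-1])
E
```

```text
[0.55382523 0.14619935 0.22895755]
```

View pics/c16.png

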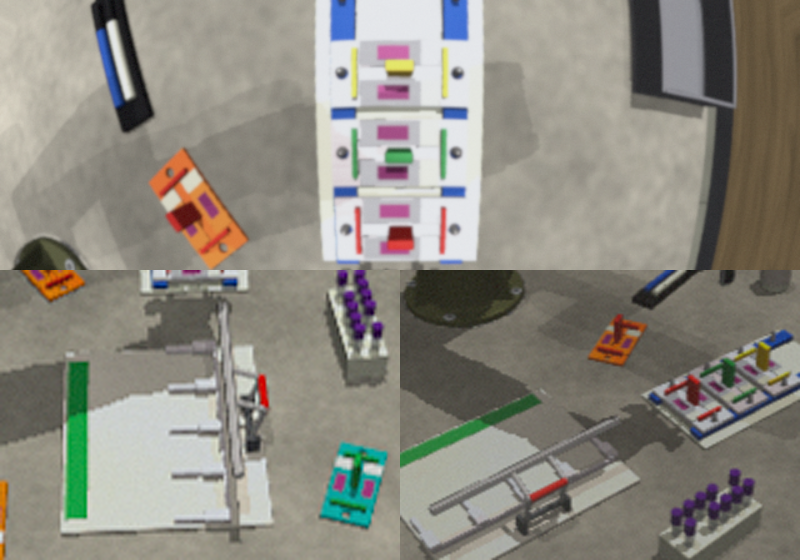

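Call:
{"fn": "servo_tool", "kwargs": {
  "deltas": [
    [-50,10,0,0,0,0],
    [-105,20,0,0,0,0],
    [-160,35,0,0,0,-0.9],
    [-215,50,0,0,0,-0.9],
    [-270,65,0,0,0,-0.9],
    [-325,79,20,0,0,-0.9],
    [-359.3,79,50,0,0,-0.9],
    [-359.3,79,70,0,0,-0.9],
    [-359.3,79,90,0,0,-0.9],
    [-359.3,79,90,0,0,-0.9]
  ],
  "gripper": 30
}}

```text
time: 33.95
tool_pos: [0.6267, -0.2128, 0.1364]
tcp_rot: [0.706, 0.708, -0.001, -0.003]
wrist_force: [0.9, -0.3, -0.5]
opening: 0.0299
finger_force: 0.0
```

```bash
python3 - <<'E'
from h import *
a,p=snap('wrist','wrist17.png');t=arm.read_state()['tool_pos'];print(t,arm.read_state()['wrist_force'])
h=cv2.cvtColor(a,cv2.COLOR_RGB2HSV);lo,hi=COL['r'];k=cv2.connectedComponentsWithStats(cv2.inRange(h,lo,hi))
for s,ce in zip(k[2][1:],k[3][1:]):
    if s[4]>40: print(s.tolist(),(onz(p,ce,.081,True)*1000).round(1),(onz(p,(ce[0],s[1]),.081,True)*1000).round(1))
E
```

```text
[ 0.62755849 -0.21313551  0.13798917] [0.9174056  1.0034233  0.64116898]
[315, 176, 16, 74, 961] [ 627.2 -217.7   81. ] [ 627.  -187.9   81. ]
```

Call:
{"fn": "servo_tool", "kwargs": {
  "deltas": [
    [-3,0,25,0,0,0],
    [-3,0,50,0,0,0],
    [-3,0,70,0,0,0],
    [-3,0,85,0,0,0],
    [-3,0,98,0,0,0],
    [-3,0,98,0,0,0]
  ]
}}

```text
time: 34.75
tool_pos: [0.6276, -0.2172, 0.0408]
tcp_rot: [0.706, 0.708, -0.0, -0.001]
wrist_force: [-0.0, -0.0, 0.0]
opening: 0.0298
finger_force: 0.0
```

Call:
{"fn": "servo_tool", "kwargs": {
  "deltas": [
    [0,0,0,0,0,0],
    [0,0,0,0,0,0],
    [0,0,0,0,0,0]
  ],
  "gripper": 0,
  "squeeze": 45
}}

```text
time: 35.12
tool_pos: [0.6285, -0.2178, 0.0424]
tcp_rot: [0.707, 0.708, 0.0, 0.0]
wrist_force: [-1.4, 0.9, 2.8]
opening: 0.0103
finger_force: 44.1
```

Call:
{"fn": "servo_tool", "kwargs": {
  "deltas": [
    [0,-3.9,-1.0,0,0,0],
    [0,-11.3,-2,0,0,0],
    [0,-18.8,-2.1,0,0,0],
    [0,-26.3,-1.3,0,0,0],
    [0,-33.6,0.5,0,0,0],
    [0,-40.6,3.2,0,0,0],
    [0,-47.2,6.7,0,0,0],
    [0,-53.3,11,0,0,0],
    [0,-58.8,16.1,0,0,0],
    [0,-63.7,21.8,0,0,0]
  ]
}}

```text
time: 36.38
tool_pos: [0.5657, -0.2175, 0.0225]
tcp_rot: [0.706, 0.708, 0.001, 0.001]
wrist_force: [-5.0, 4.0, 17.4]
opening: 0.01
finger_force: 52.1
```

Call:
{"fn": "servo_tool", "kwargs": {
  "deltas": [
    [0,-1,2,0,0,0],
    [0,-2,4,0,0,0],
    [0,-2,4,0,0,0]
  ]
}}

```text
time: 36.75
tool_pos: [0.5619, -0.2175, 0.0175]
tcp_rot: [0.707, 0.708, 0.0, -0.0]
wrist_force: [-6.3, 2.4, 12.8]
opening: 0.0099
finger_force: 52.4
```

Call:
{"fn": "servo_tool", "kwargs": {
  "deltas": [
    [0,-1,3,0,0,0],
    [0,-2,6,0,0,0],
    [0,-2,6,0,0,0]
  ]
}}

```text
time: 37.12
tool_pos: [0.5623, -0.2176, 0.0171]
tcp_rot: [0.706, 0.708, 0.002, 0.002]
wrist_force: [-16.2, 9.6, 52.5]
opening: 0.0104
finger_force: 56.6
```

Call:
{"fn": "servo_tool", "kwargs": {
  "deltas": [
    [0,2,-8,0,0,0],
    [0,2,-8,0,0,0]
  ]
}}

```text
time: 37.38
tool_pos: [0.5626, -0.2175, 0.0184]
tcp_rot: [0.706, 0.708, 0.0, 0.0]
wrist_force: [-1.4, 3.1, 6.3]
opening: 0.0102
finger_force: 51.8
```

Call:
{"fn": "servo_tool", "kwargs": {
  "deltas": [
    [0,0,0,0,0,0],
    [0,0,0,0,0,0],
    [0,0,-20,0,0,0],
    [0,0,-60,0,0,0],
    [0,0,-110,0,0,0],
    [30,0,-160,0,0,0],
    [80,0,-200,0,0,0],
    [80,0,-200,0,0,0]
  ],
  "gripper": 32
}}

```text
time: 38.38
tool_pos: [0.5644, -0.136, 0.2212]
tcp_rot: [0.705, 0.709, 0.002, 0.002]
wrist_force: [0.7, 0.0, -1.1]
opening: 0.032
finger_force: 0.0
```

```bash
python3 - <<'E'
from h import *
a,p=snap('wrist','wrist18.png');b,_=snap('side','side18.png');c_,_=snap('scene','scene18.png');s=arm.read_state();print(s['tool_pos'])
h=cv2.cvtColor(a,cv2.COLOR_RGB2HSV);lo,hi=COL['r'];k=cv2.connectedComponentsWithStats(cv2.inRange(h,lo,hi))
for st,ce in zip(k[2][1:],k[3][1:]):
    if st[4]>40: print(st.tolist(),(onz(p,ce,.061,True)*1000).round(1))
c=np.zeros((600,800,3),np.uint8);c[:300,:480]=cv2.resize(a,(480,300))
c[300:,:400]=cv2.resize(b[140:290,250:450],(400,300),interpolation=cv2.INTER_CUBIC)
c[300:,400:]=cv2.resize(c_[140:290,200:400],(400,300),interpolation=cv2.INTER_CUBIC)
cv2.imwrite('pics/c18.png',c[:,:,::-1])
E
```

```text
[ 0.56180179 -0.13806774  0.21667382]
[315, 218, 9, 44, 348] [ 561.5 -217.1   61. ]
```

View pics/c18.png

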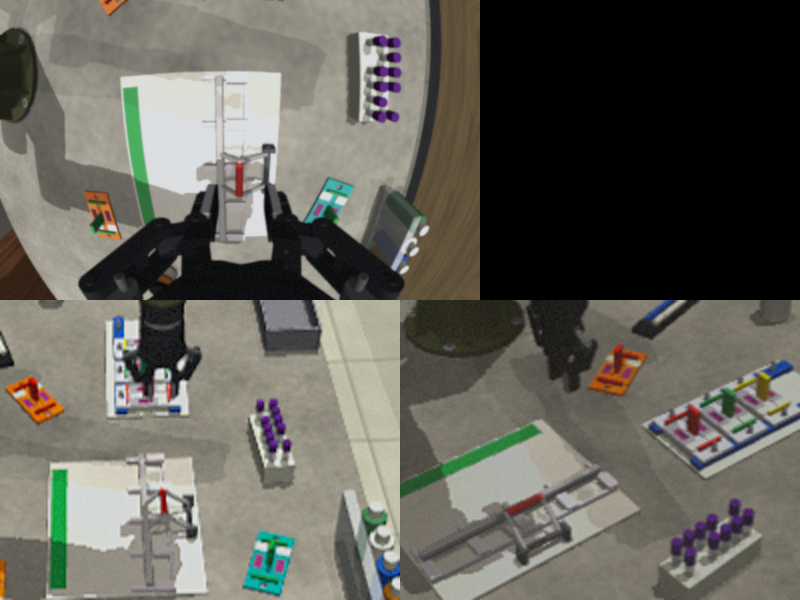

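The last picture shows the clamp bar fully down, with its rod back at x = 562 mm. The red, green and yellow carriers are hung on the rack at about (690–760, 385–420), and nothing else on the bench has moved.

```bash
python3 -c "
from cell import arm
print(arm.finish_job())"
```

```text
the job is handed in; nothing more can be done
None
```

I raised the clamp bar, hung the three carriers that were there (red, green and yellow; the blue one was absent) on their pegs at stations 0, 1 and 2, lowered the bar fully, and handed the job in at about 38 s; no verdict came back.

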